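# Tip a valve block out of its recessed nest and lay it on the mat

### The job

The aluminium valve block lies sunk in its holding nest with no room for fingers beside it. Press down on its end over the relief well (the notched end of the nest) so that it tips and stays tipped by itself with its other end standing up out of the nest, then take it out by the raised end and lay it down, without dropping it, flat and right way up in the middle of the black rubber mat, its long sides in line with the mat's. Leave the jar, the carton and the spanner where they are.

Things in the scene. Friction and masses are not known exactly. Their poses are not given: they have to be found in the camera images.
- block: Loose plain aluminium valve block, 116 long (own x) x 50 wide (own y) x 32 high (own z, up through the face with two round ports), 0.4 to 0.63 kg. Origin: centre of its underside. A groove 8 wide, 4 deep crosses its underside (along y) at x = -3 mm and sits on the nest's rib. Its axes start parallel to the nest's. Its -x end lies over the well.
- block_press (a point): Where to press: on the block's top face on its centreline, 46 mm from the origin towards its -x end. A light press (under 2 N) straight down rocks the block over the rib; pressed 18 mm down it falls over and then rests stably at about 32 degrees, -x end on the well's floor, +x end up.
- block_raised_end (a point): Top edge of the block's +x end face, mid-width. When the block is tipped this end stands out of the nest, both its 50 mm-apart side faces clear of the nest's rim over the last 20 mm or so of its length. Pushing this end down would drop the block back into its seat.
- nest: Fixed dark steel box, x -80 to +72, y -40 to +40, rim at z = 69 mm. Origin: on the bench under the seated block's centre. Pocket x -68 to +60, y -27 to +27: 2 mm free at the block's sides and +x end, 10 mm at its -x end. Seated block: underside z = 36.5, top z = 68.5, +x half on a solid seat. The -x end wall, roughly towards the robot, has a notch 36 wide, 18 deep.
- nest_rib (a point): Top, mid-width, of the round-topped rib 5 mm thick that crosses the pocket along the nest's y under the block's groove: the block rocks on it. 3 mm to the -x side of the nest's origin, z = 40.5 mm.
- nest_well (a point): Middle of the floor (z = 8 mm) of the empty relief well under the block's -x half, at the notched end of the nest.
- mat: Fixed flat black rubber mat, 170 (x) x 110 (y) x 6 mm thick, top at z = 6 mm. Origin: centre of its underside. The mat and the nest stand side by side in front of the robot, either one on the left.
- jar: Loose grey jar with black cap, 68 across, 110 high, standing at the robot's left; origin centre of its underside. Leave alone.
- carton: Loose brown cardboard carton, 130 x 90 x 50 high, beyond the work; origin centre of its underside. Leave alone.
- spanner: Loose steel spanner 190 long lying along its x at the robot's right; origin near its middle, on the bench. Leave alone.
Not all that is in view belongs to the job. There is more than one size of the block; the one meant has the size given above.

How it is judged:
By the outcome, as a careful person would: the job done as asked, in the order asked, and still so for the second after the job is handed in, with the robot touching nothing.
It also fails if it takes over 67 s, if anything falls off the work surface, if the arm or the gripper's body presses on something with over 40 N, if the wrist force passes 120 N, or if a joint passes its speed limit or range.

### The arm

A 6-joint arm with a two-finger parallel gripper is mounted at the origin on the work surface. World frame = base frame: x ahead of the robot, y to its left, z up, the work surface at z = 0. Lengths are in mm, angles in rad, forces in N, time in s.
With the tool pointing down it reaches from about 350 to 875 mm from the base axis. Payload 4.2 kg.
Tool frame: the origin (TCP) lies at the very end of the fingers, on their centre line; the grasp point (between the pads) lies 19 mm behind it; z points along the fingers, y is the line along which they close (so a half turn about z gives the same grasp; the last joint's range is limited). The gripper opens to 85 mm and grips with 20 to 120 N. Pads are 22 mm wide; open, the fingers measure 114 mm over their backs; the gripper's body (76 mm by 85 mm) begins 54 mm behind the grasp point. The pads swing forward as they close: fully open they stand 13 mm farther back than shut.
Start: joints at [1.603, 0.385, 0.008, 0, -1.194, -0.259], TCP at [140.507, 608.98, 203.712] pointing down, gripper open.
Joint ranges: [-3.14, 3.14], [-1.21, 2.06], [-1.07, 1.41], [-3.16, 2.05], [-2.99, -0.16], [-3.1, 3.1]. Speed limits (rad/s): [2.79, 2.79, 3.14, 3.14, 3.14, 3.14].

### API

Orientations are given as a unit quaternion [x, y, z, w].
In Python, from bench import read_state, get_image, camera_model, job_done gives the robot as it stands.
- The arm moves only by the shell command python3 -m handwheel 'ROWS'. ROWS is JSON, a list of rows, each a list of 7 numbers: the shift along the tool's x, y, z in m, then the turn, a rotation vector about the tool's x, y, z in rad, then the gripper's target within -1 to 1 (fully open at 1, half-way at 0, shut at -1). In form: [[dx, dy, dz, wx, wy, wz, jaw], ...]. A call has 1 to 10 rows; each row is the pose to reach, as a shift and turn from the pose commanded when the call began, along the tool's axes at that moment; what a row does not reach only later rows make up. A row lasts 1/8 s, in which the tool goes at most 62.5 mm and 10.7 degrees, less where a joint would pass 70% of its speed; a pose out of reach is approached as far as the arm can. A call with a gripper value outside its range is refused whole. The fingers move at their own pace and stop on an object; the grip force is fixed at half the most. Time passes only in rows, so rows that repeat a pose let the fingers close. It gives the time, the measured TCP pose, the force, the opening and the grip force at its end, in the units of the state.
- read_state(): the state, without advancing time (a new reading comes with each control period).
- get_image(name): name is "side" or "top" or "wrist"; returns (picture, depth): 400x640x3 uint8, blue, green, red; 400x640 float32, mm along the optical axis (not along the pixel's ray), 0 where there is no reading.
- camera_model(name): a dict with "K" (3x3 intrinsics, pixels), "dist" ([k1, k2, p1, p2, k3] as OpenCV has them; the pictures are not rectified), "rvec" (rotation vector, rad) and "tvec" (3), from world to camera coordinates, as OpenCV has them; the wrist camera has in their place "hand_eye" (4x4, takes a point from camera to tool coordinates, whose origin is the TCP and whose axes are the flange's). Camera axes: x right, y down, z forward; pixel columns grow to the right and rows downward; lengths in mm; the calibration is good to about 2 mm. A picture is of the moment at which its call begins: read the wrist's pose just before it. camera_model takes no time and is no camera call.
- job_done(): hands the job in; it is judged then, once.
The state is a dict: "clock": time; "joints": joint angles; "joint_vel": joint speeds; "joint_efforts": joint torques, N m; "position": TCP position; "ee_rot": TCP orientation; "contact_force": force on the tool from outside, world axes, zero at the start; "wrist_torque": the same for the moment, N m; "gripper_width": finger opening in mm; "grasp_force": force on a finger pad.
Only numpy, scipy, OpenCV 4.12 (cv2) and the standard library are available. Lean on these libraries where they do the work, as an engineer would, in place of code of your own. Each camera call takes 0.05 s, during which the arm holds its last target. There are 200 camera calls.

## Working session

There is one attempt and no reset: what is moved stays moved. The work goes in short steps, Python scripts to look and compute and a shell command to move; the robot and the scene stay as the last step left them, time stands still between calls to the robot, and variables do not carry over. Pictures are saved under pics/ and viewed, at most 12 in all, crops included, and the job is handed in when it is done.

```bash
mkdir -p pics; ls; cat > h.py <<'E'
import numpy as np,cv2
from scipy.spatial.transform import Rotation as R
from bench import read_state,get_image,camera_model
def T():
    s=read_state();M=np.eye(4);M[:3,:3]=R.from_quat(s['ee_rot']).as_matrix();M[:3,3]=s['position'];return M
def c2w(name,tool=None):
    m=camera_model(name)
    if 'hand_eye' in m: return (T() if tool is None else tool)@np.array(m['hand_eye'])
    M=np.eye(4);Rm=cv2.Rodrigues(np.array(m['rvec'],float))[0];M[:3,:3]=Rm.T;M[:3,3]=-Rm.T@np.array(m['tvec'],float).ravel();return M
def px(name,pts,z=None,depth=None,tool=None):
    """pixels->world on plane z, or with depth"""
    m=camera_model(name);M=c2w(name,tool);out=[]
    for i,(u,v) in enumerate(pts):
        n=cv2.undistortPoints(np.array([[[u,v]]],float),np.array(m['K'],float),np.array(m['dist'],float))[0,0]
        r=M[:3,:3]@np.array([n[0],n[1],1]);o=M[:3,3]
        zz=z[i] if np.ndim(z) else z
        d=(zz-o[2])/r[2] if z is not None else np.median(depth[int(v)-1:int(v)+2,int(u)-1:int(u)+2])
        out.append(o+r*d)
    return np.array(out).round(1)
E
python3 - <<'E'
from h import *
s=read_state();print(s)
for n in('top','side'):
    p,d=get_image(n);cv2.imwrite(f'pics/{n}0.png',p);np.save(n+'0.npy',d);print(n,c2w(n).round(2)[:3].tolist())
E
```

```text
pics
{'clock': 0.0, 'joints': array([ 1.60258899e+00,  3.85601801e-01,  6.61186172e-03, -5.32340015e-04,
       -1.19396189e+00, -2.58573140e-01]), 'joint_vel': array([ 0.0007287 ,  0.00025266, -0.00130804,  0.00082104, -0.00067696,
        0.00114264]), 'joint_efforts': array([-3.06485790e-04, -3.92287946e+01,  1.88401240e+01,  4.18623179e+00,
       -4.62168930e-03, -3.21760709e-06]), 'position': array([140.37133147, 608.37378425, 202.58390738]), 'ee_rot': array([ 9.93566487e-01, -1.13244925e-01, -8.88638545e-05,  1.10220185e-03]), 'contact_force': array([ 0.25405178, -0.20642345,  0.05041832]), 'wrist_torque': array([-0.01966687, -0.05431118, -0.01670367]), 'grasp_force': 0.0, 'gripper_width': 85.59885588273423}
top [[-0.02, -0.99, 0.17, 447.84], [-1.0, 0.03, 0.02, -9.08], [-0.02, -0.17, -0.99, 1088.0]]
side [[-1.0, -0.08, 0.06, 579.45], [-0.09, 0.64, -0.76, 951.57], [0.02, -0.76, -0.65, 867.49]]
```

View pics/top0.png

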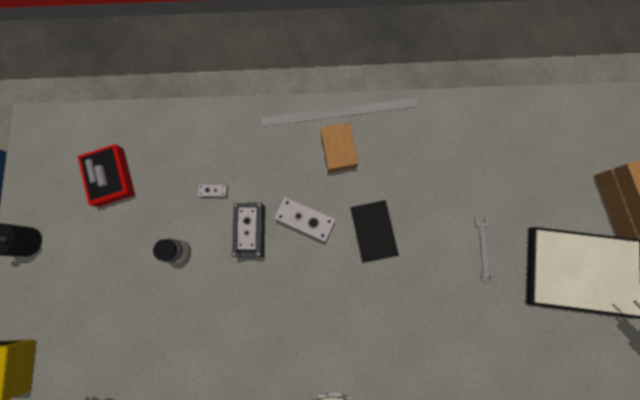

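The top view shows the nest with the block at about (249,230), the mat at (374,231), the jar at (170,250), the carton at (339,147) and the spanner at (484,250). There are decoy blocks at (305,220) and (213,190). Next I'll enlarge the nest and mat.

```bash
python3 - <<'E'
from h import *
p=cv2.imread('pics/top0.png');c=p[180:280,210:410];cv2.imwrite('pics/c1.png',cv2.resize(c,None,fx=4,fy=4,interpolation=cv2.INTER_CUBIC))
print(camera_model('top')['K'],np.array(camera_model('wrist')['hand_eye']).round(2).tolist())
print(px('top',[(249,230)],z=69),px('top',[(374,231)],z=6),px('top',[(305,220)],z=30))
E
```

```text
[[367.31053288   0.         321.64502512]
 [  0.         367.31053288 204.30341011]
 [  0.           0.           1.        ]] [[-0.0, -0.95, -0.32, 82.7], [1.0, -0.0, -0.0, 1.81], [0.0, -0.32, 0.95, -170.85], [0.0, 0.0, 0.0, 1.0]]
[[557.4 215.1  69. ]] [[ 551.2 -140.6    6. ]] [[586.3  60.5  30. ]]
```

View pics/c1.png

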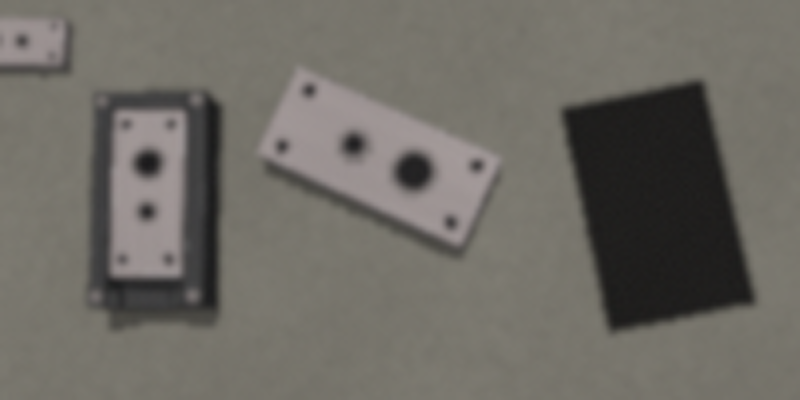

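The enlarged crop shows the block corners at crop pixels (112,108), (187,108), (184,278) and (109,278), and the gap and notch at the bottom, towards the robot. The mat corners are at (562,108), (703,82), (755,303) and (610,330).

```bash
python3 - <<'E'
from h import *
f=lambda L:[(210+(x-1.5)/4,180+(y-1.5)/4) for x,y in L]
b=px('top',f([(112,108),(187,108),(184,278),(109,278)]),z=68.5)
m=px('top',f([(562,108),(703,82),(755,303),(610,330)]),z=6)
n=px('top',f([(95,93),(205,93),(202,307),(90,304)]),z=69)
for q in(b,m,n):
    v=(q[0]+q[1]-q[2]-q[3])/2;w=(q[0]+q[3]-q[1]-q[2])/2
    print(q.tolist(),q.mean(0),'L',np.linalg.norm(v),'W',np.linalg.norm(w),'yaw',np.degrees(np.arctan2(v[1],v[0])),np.degrees(np.arctan2(-w[0],w[1])))
c,s=b.mean(0),0
d=np.load('top0.npy')
print(px('top',[(247,225),(305,222),(212,190),(339,147)],depth=d))
t=T();print(t.round(3));print(R.from_matrix(t[:3,:3]).as_euler('ZYX',degrees=True))
E
```

```text
[[624.6, 248.1, 68.5], [623.1, 194.9, 68.5], [503.8, 196.3, 68.5], [505.1, 248.5, 68.5]] [564.15 221.95  68.5 ] L 119.40339191162036 W 52.718592545704425 yaw -0.4318695560060481 -1.5217311126482722
[[625.8, -73.2, 6.0], [642.5, -178.9, 6.0], [478.3, -207.7, 6.0], [461.6, -101.8, 6.0]] [ 552.05 -140.4     6.  ] L 166.68932179356898 W 107.10989683497972 yaw 9.914395118822876 8.96984567137028
[[635.7, 260.3, 69.0], [633.4, 182.1, 69.0], [483.5, 183.6, 69.0], [487.6, 261.3, 69.0]] [560.05  221.825  69.   ] L 149.0052431963385 W 78.01565548016629 yaw -0.480658015237773 -2.350783871280515
[[571.8 221.2  67.4]
 [578.6  59.6  44.8]
 [685.2 337.3  22.5]
 [798.1 -44.8  47.8]]
[[ 9.74000e-01 -2.25000e-01 -0.00000e+00  1.40423e+02]
 [-2.25000e-01 -9.74000e-01 -2.00000e-03  6.08451e+02]
 [ 0.00000e+00  2.00000e-03 -1.00000e+00  2.02764e+02]
 [ 0.00000e+00  0.00000e+00  0.00000e+00  1.00000e+00]]
[-1.30051967e+01 -6.48140694e-03  1.79891849e+02]
```

```bash
cat >> h.py <<'E'
def go(p,yaw,pitch=0,verbose=True):
    """tool pose: x at yaw (deg), pointing down, pitched so that fingers point ahead (+pitch) ; prints row"""
    t=T();Rt=(R.from_euler('z',yaw,degrees=True)*R.from_euler('y',-pitch,degrees=True)*R.from_euler('x',180,degrees=True))
    d=t[:3,:3].T@(np.array(p)-t[:3,3])/1000;w=(R.from_matrix(t[:3,:3]).inv()*Rt).as_rotvec()
    print('row',d.round(4).tolist(),w.round(3).tolist(),'n>=',np.linalg.norm(d)/.0625,np.degrees(np.linalg.norm(w))/10.7)
E
python3 -c "
from h import *
go([515,222,165],-1)"
```

```text
row [0.4519, 0.2922, 0.0384] [0.002, 0.0, -0.21] n>= 8.632269560486465 1.122027094489256
```

```bash
python3 -m handwheel '[[0.452,0.292,0.038,0,0,-0.21,-1],[0.452,0.292,0.038,0,0,-0.21,-1],[0.452,0.292,0.038,0,0,-0.21,-1],[0.452,0.292,0.038,0,0,-0.21,-1],[0.452,0.292,0.038,0,0,-0.21,-1],[0.452,0.292,0.038,0,0,-0.21,-1],[0.452,0.292,0.038,0,0,-0.21,-1],[0.452,0.292,0.038,0,0,-0.21,-1],[0.452,0.292,0.038,0,0,-0.21,-1],[0.452,0.292,0.038,0,0,-0.21,-1]]'
python3 -m handwheel '[[0,0,0,0,0,0,-1],[0,0,0,0,0,0,-1]]'
python3 - <<'E'
from h import *
t=T();np.save('t1.npy',t);p,d=get_image('wrist');cv2.imwrite('pics/w1.png',p);np.save('w1.npy',d);print(read_state()['joint_vel'].round(3))
E
```

```text
clock: 1.35
position: [516.2, 220.5, 164.6]
ee_rot: [1.0, -0.011, -0.001, 0.001]
contact_force: [-0.7, 0.4, 0.3]
gripper_width: 0.0
grasp_force: 0.0
clock: 1.6
position: [514.6, 223.6, 165.8]
ee_rot: [1.0, -0.008, -0.0, -0.0]
contact_force: [0.1, 0.6, 0.4]
gripper_width: 0.0
grasp_force: 0.0
[-0.001 -0.     0.002 -0.001 -0.     0.   ]
```

View pics/w1.png

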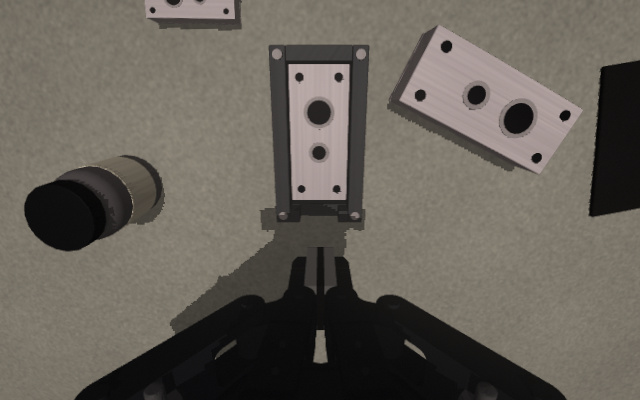

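The wrist view shows the block top with corners at (289,64), (351,65), (350,201) and (291,200), and the notch at about (318,210).

```bash
python3 - <<'E'
from h import *
t=np.load('t1.npy');d=np.load('w1.npy')
q=px('wrist',[(289,64),(351,65),(350,201),(291,200)],z=68.5,tool=t)
n=px('wrist',[(269,45),(369,45),(362,222),(274,222)],z=69,tool=t)
for q in(q,n):
    v=(q[0]+q[1]-q[2]-q[3])/2;w=(q[0]+q[3]-q[1]-q[2])/2
    print(q.tolist(),q.mean(0),np.linalg.norm(v),np.linalg.norm(w),np.degrees(np.arctan2(v[1],v[0])))
print(px('wrist',[(320,180),(320,80)],depth=d,tool=t),t[:3,3])
c=px('wrist',[(289,64),(351,65),(350,201),(291,200)],z=68.5,tool=t).mean(0)
go([c[0]-46,c[1],72],-0.8)
E
```

```text
[[622.8, 245.3, 68.5], [621.3, 195.2, 68.5], [505.2, 194.4, 68.5], [507.0, 248.9, 68.5]] [564.075 220.95   68.5  ] 115.95845161091098 52.326021251381256 -0.6917653612764268
[[637.2, 260.5, 69.0], [635.9, 181.1, 69.0], [484.2, 182.8, 69.0], [485.5, 265.9, 69.0]] [560.7   222.575  69.   ] 151.74153188893268 81.26039933448516 -1.340559659153051
[[525.8 221.8  69.1]
 [610.2 220.4  69.1]] [514.62991562 223.6327687  165.79562584]
row [0.0035, 0.0027, 0.0939] [-0.0, -0.0, -0.001] n>= 1.5035498650144326 0.005988180382788615
```

```bash
python3 -m handwheel '[[0.0035,0.002,0.06,0,0,0,-1],[0.0035,0.002,0.09,0,0,0,-1],[0.0035,0.002,0.096,0,0,0,-1],[0.0035,0.002,0.099,0,0,0,-1],[0.0035,0.002,0.102,0,0,0,-1],[0.0035,0.002,0.105,0,0,0,-1],[0.0035,0.002,0.108,0,0,0,-1],[0.0035,0.002,0.111,0,0,0,-1],[0.0035,0.002,0.114,0,0,0,-1],[0.0035,0.002,0.116,0,0,0,-1]]'
python3 -m handwheel '[[0,0,0,0,0,0,-1],[0,0,0,0,0,0,-1],[0,0,0.001,0,0,0,-1],[0,0,0.001,0,0,0,-1]]'
python3 - <<'E'
from h import *
p,d=get_image('side');np.save('s1.npy',d)
m=camera_model('side')
q=cv2.projectPoints(np.array([[560.,221,60]]),np.array(m['rvec']),np.array(m['tvec']),np.array(m['K']),np.array(m['dist']))[0].ravel().astype(int);print(q)
u,v=q;c=p[max(v-75,0):v+75,max(u-100,0):u+100];cv2.imwrite('pics/s1.png',cv2.resize(c,None,fx=4,fy=4))
E
```

```text
clock: 2.9
position: [518.7, 220.7, 49.4]
ee_rot: [1.0, -0.008, -0.0, 0.0]
contact_force: [0.1, 0.5, -0.2]
gripper_width: 0.4
grasp_force: 0.0
clock: 3.4
position: [518.7, 220.7, 48.7]
ee_rot: [1.0, -0.008, -0.0, 0.0]
contact_force: [0.0, 0.2, -0.0]
gripper_width: -0.3
grasp_force: 0.0
[348 249]
```

View pics/s1.png

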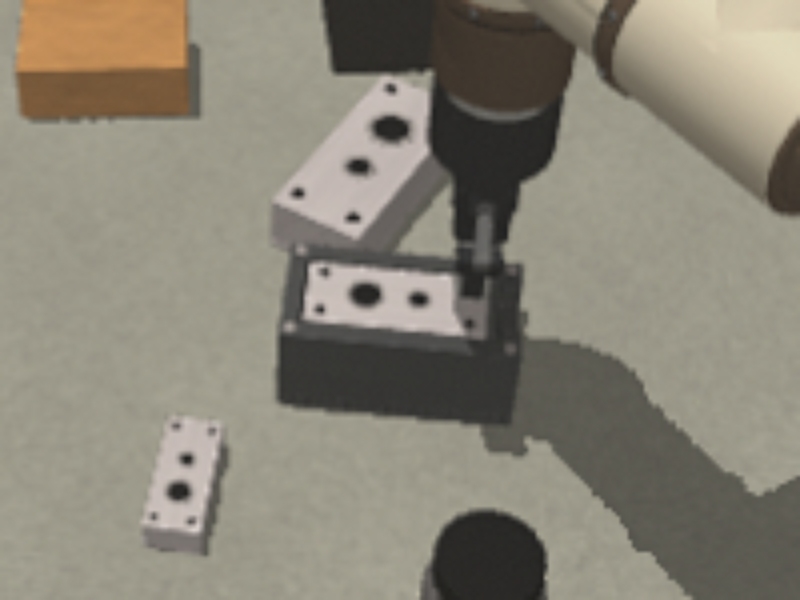

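```bash
python3 - <<'E'
from h import *
d=np.load('s1.npy')
f=lambda L:[(248+x/4,174+y/4) for x,y in L]
print(px('side',f([(320,290),(340,310),(390,290),(440,300),(455,325),(292,285),(400,345),(485,325),(505,300),(474,285)]),depth=d))
E
```

```text
[[614.1 223.9  67.5]
 [600.1 239.2  67.3]
 [569.4 218.4  67.1]
 [537.1 222.9  66.6]
 [527.1 242.9  66.6]
 [632.2 222.8  68.8]
 [560.8 264.   67.6]
 [508.  238.5  64. ]
 [494.5 208.1  55.6]
 [518.1 236.7  98.1]]
```

The side crop shows the block still level, at about z=67 in the depth image, with the fingertips at crop (472,295). That disagrees with the reported TCP height, so I'll look again.

```bash
python3 - <<'E'
from h import *
s=read_state();print(s['clock'],s['position'],s['contact_force'],s['joints'],s['joint_efforts'])
t=T();p,d=get_image('wrist');np.save('w2.npy',d);np.save('t2.npy',t)
a=p[:,160:480]
p2,d2=get_image('side');np.save('s2.npy',d2);b=cv2.resize(p2[210:290,300:400],(400,320),interpolation=cv2.INTER_CUBIC)
c=np.zeros((400,720,3),np.uint8);c[:,:320]=a;c[:320,320:]=b;cv2.imwrite('pics/ws2.png',c)
E
```

```text
3.45 [518.73078364 220.74890656  48.7133006 ] [ 0.33206873 -0.63990284  0.16151513] [ 6.89736849e-01  4.41580888e-01 -3.40607092e-01 -1.10241777e-05
 -7.88630484e-01  8.64263460e-01] [-2.45536257e-04 -3.75328839e+01  1.43739089e+01  3.19178313e+00
 -1.38201772e-04 -8.56605453e-06]
```

View pics/ws2.png

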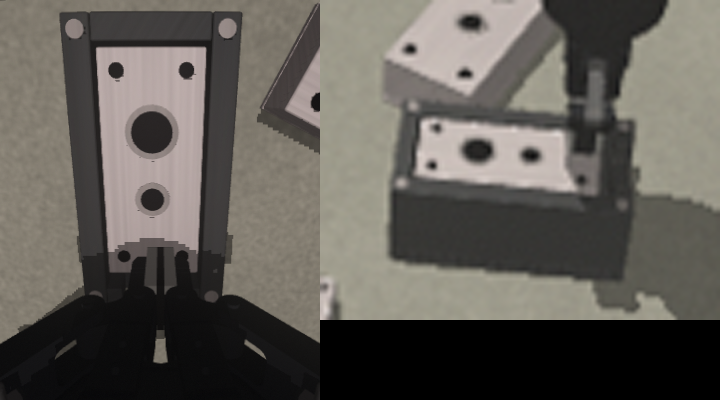

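The block is still flat: its top runs from row 45 to row 270, and the fingertips end at about (158,248) in the left half. I'll check the finger height against the block using the wrist depth.

```bash
python3 - <<'E'
from h import *
d=np.load('w2.npy');t=np.load('t2.npy')
print(px('wrist',[(320,160),(320,60),(320,220),(284,255),(342,255),(250,200),(318,252),(318,258),(318,265),(318,275)],depth=d,tool=t))
d=np.load('s2.npy')
f=lambda x,y:(300+(x-320)/4,210+y/4)
for x,y in [(590,150),(595,140),(598,120),(598,100),(600,80),(585,135),(580,180),(600,170)]:print(x,y,px('side',[f(x,y)],depth=d))
E
```

```text
[[571.3 218.1  69.6]
 [617.  217.3  69. ]
 [539.1 218.7  68.9]
 [519.  238.8  69.7]
 [518.5 207.   69.8]
 [551.2 254.6  69.8]
 [529.4 219.8  86.2]
 [529.6 219.8  92.5]
 [529.3 219.7  98.3]
 [529.1 219.7 106.1]]
590 150 [[515.  238.   91.6]]
595 140 [[512.5 234.9  97.7]]
598 120 [[516.9 282.5 165.7]]
598 100 [[517.7 274.4 173.7]]
600 80 [[517.2 263.8 179.4]]
585 135 [[519.3 238.  104.8]]
580 180 [[519.1 243.   68.7]]
600 170 [[503.4 201.9  33.9]]
```

The depth puts the visible fingertips well above the reported TCP, at about z=82. There is no contact force either. I'll go down gently, watching the force.

```bash
python3 -m handwheel '[[0,0,0.003,0,0,0,-1],[0,0,0.005,0,0,0,-1],[0,0,0.007,0,0,0,-1],[0,0,0.008,0,0,0,-1]]' 
python3 - <<'E'
from h import *
s=read_state();print(s['position'],s['contact_force'])
t=T();p,d=get_image('wrist')
print(px('wrist',[(320,160),(320,60),(320,220)],depth=d,tool=t))
print(camera_model('wrist')['K'])
for v in range(236,300,4):print(v,d[v,312:326:3].round(0),p[v,318])
M=np.linalg.inv(c2w('wrist',t));m=camera_model('wrist')
print(cv2.projectPoints((M[:3,:3]@np.array([[10.,0,0],[10,0,-19],[10,0,-33]]).T*0+ (np.linalg.inv(np.array(m['hand_eye']))@np.array([[10.,0,0,1],[10,0,-19,1],[10,0,-33,1]]).T)[:3]).T,np.zeros(3),np.zeros(3),np.array(m['K']),np.array(m['dist']))[0].round(0).tolist())
E
```

```text
clock: 4.05
position: [518.6, 220.6, 40.5]
ee_rot: [1.0, -0.008, -0.0, 0.0]
contact_force: [0.3, -0.3, 0.4]
gripper_width: 0.1
grasp_force: 0.5
[518.59058419 220.64368638  40.52208903] [ 0.27726858 -0.25697887  0.43964485]
[[572.8 218.   69.4]
 [616.  217.2  68.8]
 [542.4 218.5  69. ]]
[[306.77807066   0.         320.00067415]
 [  0.         306.77807066 200.5096841 ]
 [  0.           0.           1.        ]]
236 [156. 158. 157. 157. 157.] [162 163 179]
240 [158. 158. 157. 158. 156.] [159 162 177]
244 [159. 158. 158. 160. 159.] [ 90  92 101]
248 [152. 153. 153. 153. 154.] [25 26 29]
252 [149. 149. 149. 149. 149.] [26 26 29]
256 [146. 145. 146. 145. 145.] [23 24 26]
260 [142. 142. 141. 142. 142.] [24 24 26]
264 [139. 139. 138. 138. 138.] [21 22 24]
268 [136. 135. 134. 135. 135.] [21 22 23]
272 [132. 132. 132. 131. 132.] [20 20 23]
276 [130. 129. 130. 129. 129.] [20 21 22]
280 [125. 126. 125. 127. 127.] [18 18 20]
284 [122. 123. 123. 124. 123.] [18 17 20]
288 [122. 123. 123. 124. 123.] [20 21 22]
292 [117. 124. 123. 124. 123.] [19 19 20]
296 [114. 114. 124. 123. 122.] [18 18 19]
[[[317.0, 223.0]], [[317.0, 237.0]], [[317.0, 249.0]]]
```

The visible tips are about 33 mm behind the reported TCP, so contact should come at a TCP height of about 35. I'll continue down.

```bash
python3 -m handwheel '[[0,0,0.002,0,0,0,-1],[0,0,0.003,0,0,0,-1],[0,0,0.004,0,0,0,-1],[0,0,0.005,0,0,0,-1],[0,0,0.006,0,0,0,-1],[0,0,0.007,0,0,0,-1]]' 
python3 -m handwheel '[[0,0,0.001,0,0,0,-1],[0,0,0.002,0,0,0,-1],[0,0,0.003,0,0,0,-1]]' 
python3 - <<'E'
from h import *
t=T();p,d=get_image('wrist')
print(px('wrist',[(320,160),(320,60),(320,220)],depth=d,tool=t))
E
```

```text
clock: 4.85
position: [518.7, 220.8, 33.6]
ee_rot: [1.0, -0.008, -0.0, 0.0]
contact_force: [-1.3, -0.2, 1.6]
gripper_width: 0.3
grasp_force: 0.3
clock: 5.22
position: [518.8, 220.8, 30.6]
ee_rot: [1.0, -0.008, 0.0, -0.0]
contact_force: [0.2, -0.0, 0.0]
gripper_width: -0.2
grasp_force: 0.0
[[576.3 218.1  76.1]
 [614.4 217.4  76.1]
 [545.3 218.6  65.8]]
```

```bash
python3 -m handwheel '[[0,0,0.002,0,0,0,-1],[0,0,0.004,0,0,0,-1],[0,0,0.006,0,0,0,-1],[0,0,0.008,0,0,0,-1],[0,0,0.010,0,0,0,-1],[0,0,0.012,0,0,0,-1],[0,0,0.013,0,0,0,-1],[0,0,0.014,0,0,0,-1],[0,0,0.014,0,0,0,-1]]' 
python3 - <<'E'
from h import *
t=T();p,d=get_image('wrist')
print(px('wrist',[(320,160),(320,100),(320,60),(320,220)],depth=d,tool=t))
E
```

```text
clock: 6.4
position: [519.3, 220.9, 23.5]
ee_rot: [1.0, -0.007, 0.001, 0.0]
contact_force: [-13.6, -3.5, 37.9]
gripper_width: 0.1
grasp_force: 20.1
[[579.7 218.3  84.7]
 [600.5 217.9  92. ]
 [618.3 217.7  37.5]
 [548.7 218.7  65.9]]
```

The block has tipped: its top slope is 31° (z 65.9 to 84.7), matching the resting pose. I'm now pressing it against the well floor, so I'll lift off straight up and check that it stays.

```bash
python3 -m handwheel '[[0,0,-0.004,0,0,0,-1],[0,0,-0.008,0,0,0,-1],[0,0,-0.02,0,0,0,-1],[0,0,-0.045,0,0,0,-1],[0,0,-0.09,0,0,0,-1],[0,0,-0.14,0,0,0,0],[-0.02,0,-0.14,0,0,0,1],[-0.02,0,-0.14,0,0,0,1],[-0.02,0,-0.14,0,0,0,1]]' 
python3 - <<'E'
from h import *
t=T();np.save('t3.npy',t);print(t[:3,3]);p,d=get_image('wrist');cv2.imwrite('pics/w3.png',p);np.save('w3.npy',d)
E
```

```text
clock: 7.58
position: [498.9, 221.0, 156.3]
ee_rot: [1.0, -0.008, -0.0, 0.0]
contact_force: [-0.1, 0.2, -0.1]
gripper_width: 72.2
grasp_force: 0.0
[498.9041877  221.03956572 156.29594297]
```

View pics/w3.png

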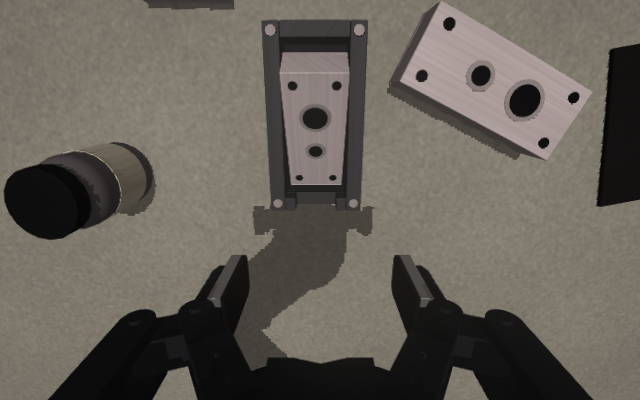

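The block stays tipped. The raised end's top edge runs from (279,72) to (350,72), its end face is above at rows 52-72, and the finger pad tips are at (240,257) and (399,257).

```bash
python3 - <<'E'
from h import *
t=np.load('t3.npy');d=np.load('w3.npy')
q=px('wrist',[(281,74),(348,74),(346,110),(284,110),(315,150),(315,75),(315,90),(315,170),(315,182)],depth=d,tool=t)
print(q.tolist())
print('end low',px('wrist',[(290,56),(340,56)],depth=d,tool=t))
k=px('wrist',[(238,260),(244,260),(402,260),(396,260),(236,270),(404,270),(235,285),(218,292),(420,292)],depth=d,tool=t)
print(((t[:3,:3].T@(k-t[:3,3]).T).T).round(1))
E
```

```text
[[597.2, 245.1, 94.9], [596.3, 197.9, 95.0], [571.2, 197.8, 79.1], [572.1, 246.0, 79.8], [537.0, 223.0, 59.0], [596.1, 221.1, 94.8], [586.1, 221.5, 89.6], [516.3, 223.7, 46.6], [502.6, 224.1, 38.8]]
end low [[611.1 239.9  75.4]
 [610.4 202.3  75.7]]
[[ 10.7 -36.3 -45.4]
 [  9.1 -34.3 -42.6]
 [ 10.9  39.6 -46. ]
 [  9.   37.8 -42.5]
 [ 10.7 -35.  -54.1]
 [ 10.7  38.4 -54.2]
 [  7.  -34.2 -60. ]
 [ 11.  -37.7 -70.6]
 [ 10.9  40.4 -70.5]]
```

```bash
python3 - <<'E'
from h import *
go([603,222.5,110],-0.8,12);go([603,222.5,60],-0.8,12);go([603,222.5,36],-0.8,12)
E
```

```text
row [0.104, -0.0033, 0.046] [0.001, 0.21, -0.003] n>= 1.8208929237323104 1.1257356137081533
row [0.1041, -0.0033, 0.096] [0.001, 0.21, -0.003] n>= 2.2661060147976255 1.1257356137081533
row [0.1041, -0.0033, 0.12] [0.001, 0.21, -0.003] n>= 2.5423008234651725 1.1257356137081533
```

```bash
python3 -m handwheel '[[0.05,-0.003,0.01,0,0.1,0,1],[0.104,-0.003,0.03,0,0.21,0,1],[0.104,-0.003,0.046,0,0.21,0,1],[0.104,-0.003,0.075,0,0.21,0,1],[0.104,-0.003,0.096,0,0.21,0,1],[0.104,-0.003,0.108,0,0.21,0,1],[0.104,-0.003,0.116,0,0.21,0,1],[0.104,-0.003,0.120,0,0.21,0,1],[0.104,-0.003,0.120,0,0.21,0,1]]' 
python3 - <<'E'
from h import *
t=T();print(t[:3,3]);p,d=get_image('wrist');cv2.imwrite('pics/w4.png',p)
k=px('wrist',[(238,260),(402,260),(315,60),(315,150)],depth=d,tool=t);print(k)
E
```

```text
clock: 8.75
position: [603.0, 222.4, 37.0]
ee_rot: [0.994, -0.008, 0.105, 0.001]
contact_force: [-0.8, 0.6, 0.1]
gripper_width: 85.4
grasp_force: 0.0
[602.99887255 222.44858018  36.98432523]
[[5.787e+02 2.821e+02 8.000e-01]
 [5.767e+02 1.604e+02 1.200e+00]
 [7.203e+02 2.221e+02 4.000e-01]
 [6.584e+02 2.233e+02 4.000e-01]]
```

View pics/w4.png

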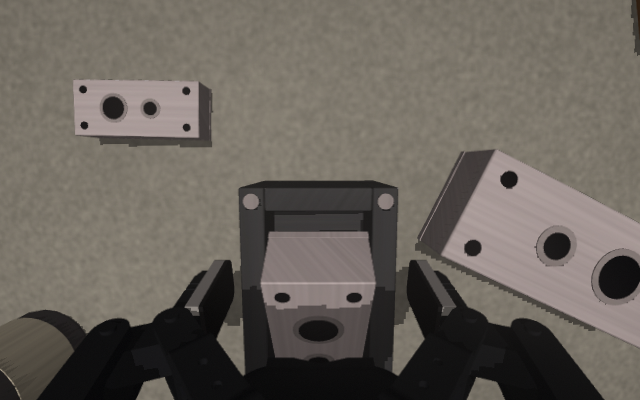

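The raised end is between the pads and centred: the block spans columns 262-376 and the pads are at 231 and 410. Closing now.

```bash
python3 -m handwheel '[[0,0,0,0,0,0,-1],[0,0,0,0,0,0,-1],[0,0,0,0,0,0,-1],[0,0,0,0,0,0,-1],[0,0,0,0,0,0,-1],[0,0,0,0,0,0,-1]]'
python3 - <<'E'
from h import *
t=T();p,d=get_image('wrist');cv2.imwrite('pics/w5.png',p)
go([603,222.5,70],-.8,12);go([600,222.5,150],-.8,12);go([595,222.5,210],-.8,12)
E
```

```text
clock: 9.55
position: [605.0, 223.7, 40.7]
ee_rot: [0.994, -0.008, 0.108, -0.001]
contact_force: [-2.9, -0.7, 11.7]
gripper_width: 48.7
grasp_force: 70.9
row [0.0044, 0.0012, -0.0291] [-0.002, -0.006, -0.002] n>= 0.4707202753119927 0.037572242337659316
row [0.0186, 0.001, -0.1078] [-0.002, -0.006, -0.002] n>= 1.7511913283827676 0.037572242337659316
row [0.0266, 0.0009, -0.1675] [-0.002, -0.006, -0.002] n>= 2.7140291242022543 0.037572242337659316
```

View pics/w5.png

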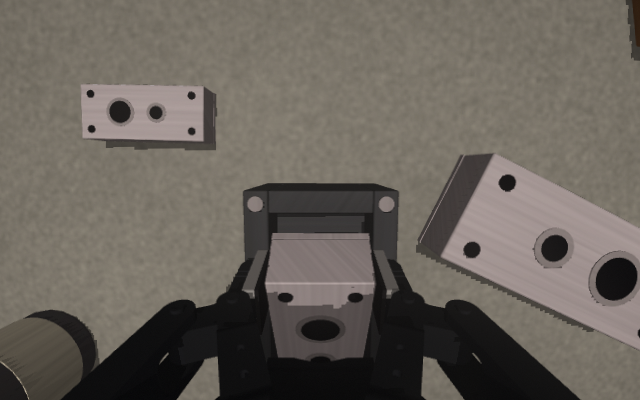

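The block is gripped: width 48.7, grip force 71 N. I'll lift straight up.

```bash
python3 -m handwheel '[[0.002,0,-0.010,0,0,0,-1],[0.004,0,-0.02,0,0,0,-1],[0.007,0,-0.034,0,0,0,-1],[0.011,0,-0.053,0,0,0,-1],[0.016,0,-0.076,0,0,0,-1],[0.022,0,-0.103,0,0,0,-1],[0.028,0,-0.135,0,0,0,-1],[0.036,0,-0.170,0,0,0,-1],[0.036,0,-0.170,0,0,0,-1]]'
python3 - <<'E'
from h import *
t=T();np.save('t6.npy',t);p,d=get_image('wrist');cv2.imwrite('pics/w6.png',p);np.save('w6.npy',d)
q=px('wrist',[(320,290),(320,275),(320,262),(320,250),(320,310),(320,325)],depth=d,tool=t);print(q)
E
```

```text
clock: 10.72
position: [603.4, 223.3, 214.1]
ee_rot: [0.994, -0.008, 0.107, -0.001]
contact_force: [-0.4, 0.1, -5.0]
gripper_width: 49.0
grasp_force: 64.1
[[592.3 221.5 266.8]
 [598.9 221.4 265.6]
 [602.8 221.3 259. ]
 [606.9 221.3 253. ]
 [578.7 221.8 258.4]
 [567.8 222.  252.5]]
```

View pics/w6.png

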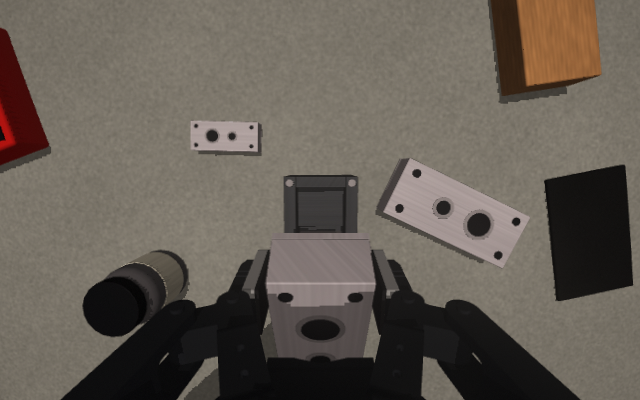

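The block is out of the nest and still held firmly at about 31°. The mat corners are at (545,180), (625,166) and (557,299). I'll cross-check the mat and compute the moves.

```bash
python3 - <<'E'
from h import *
t=np.load('t6.npy')
q=px('wrist',[(545,180),(625,166),(633,286),(557,299.5)],z=6,tool=t);print(q,q.mean(0))
print(np.degrees(np.arctan2(q[0,1]-q[3,1],q[0,0]-q[3,0])),np.linalg.norm(q[0]-q[3]),np.linalg.norm(q[0]-q[1]))
go([560,60,214],4,-3);go([587,-134.5,100],9.6,-18.7);print(read_state()['joints'].round(2))
E
```

```text
[[ 625.3  -70.6    6. ]
 [ 642.3 -180.2    6. ]
 [ 476.7 -209.6    6. ]
 [ 461.5  -99.8    6. ]] [ 551.45 -140.05    6.  ]
10.107721674631554 166.38233079266556 110.91059462467956
row [-0.0375, 0.1631, -0.0113] [0.005, -0.262, -0.087] n>= 2.6834492136587564 1.4787246497337425
row [-0.0314, 0.3573, 0.1062] [-0.012, -0.535, -0.187] n>= 5.984571613074919 3.0332689745861914
[ 0.67  0.31 -0.17  0.16 -0.94  0.8 ]
```

```bash
python3 -m handwheel '[[-0.003,0.03,-0.002,0,-0.05,-0.02,-1],[-0.01,0.075,-0.005,0,-0.12,-0.045,-1],[-0.02,0.125,-0.006,0,-0.2,-0.07,-1],[-0.028,0.175,0,0,-0.28,-0.095,-1],[-0.032,0.225,0.01,-0.006,-0.36,-0.12,-1],[-0.033,0.275,0.03,-0.009,-0.43,-0.15,-1],[-0.032,0.32,0.06,-0.012,-0.49,-0.175,-1],[-0.031,0.345,0.09,-0.012,-0.52,-0.188,-1],[-0.031,0.357,0.106,-0.012,-0.535,-0.19,-1],[-0.031,0.357,0.106,-0.012,-0.535,-0.19,-1]]'
python3 -m handwheel '[[0,0,0,0,0,0,-1],[0,0,0,0,0,0,-1]]'
python3 - <<'E'
from h import *
t=T();print(t[:3,3],R.from_matrix(t[:3,:3]).as_euler('ZYX',degrees=True))
p,d=get_image('wrist')
q=px('wrist',[(320,290),(320,300),(320,312),(320,326),(320,275),(320,262),(320,250)],depth=d,tool=t);print(q)
for z in(30,-6,-12.5):go([586.7,-134.2,z],9.8,-18.7)
p,d=get_image('side');np.save('s7.npy',d)
m=camera_model('side');u,v=cv2.projectPoints(np.array([[560.,-140,100]]),np.array(m['rvec']),np.array(m['tvec']),np.array(m['K']),np.array(m['dist']))[0].ravel().astype(int);print(u,v)
u0,v0=max(u-100,0),max(v-75,0);c=p[v0:v0+150,u0:u0+200];cv2.imwrite('pics/s7.png',cv2.resize(c,None,fx=4,fy=4));print(u0,v0)
E
```

```text
clock: 12.02
position: [587.0, -134.6, 97.6]
ee_rot: [0.983, 0.084, -0.164, 0.014]
contact_force: [-0.5, 0.9, -4.2]
gripper_width: 48.9
grasp_force: 64.1
clock: 12.28
position: [589.0, -133.4, 102.1]
ee_rot: [0.983, 0.085, -0.16, 0.015]
contact_force: [0.4, -0.6, -5.2]
gripper_width: 49.2
grasp_force: 64.2
[ 589.02888465 -133.40325318  102.06511356] [  9.87558081  18.53094049 179.92354975]
[[ 606.  -132.   153.1]
 [ 598.2 -133.4  152.8]
 [ 588.3 -135.1  152.6]
 [ 576.7 -137.1  153.1]
 [ 610.5 -131.3  148.3]
 [ 610.9 -131.2  141. ]
 [ 611.2 -131.2  133.6]]
row [0.0207, 0.0002, 0.069] [0.002, -0.003, 0.001] n>= 1.1521845269990207 0.018190737298025034
row [0.0321, 0.0002, 0.1031] [0.002, -0.003, 0.001] n>= 1.7279813043604446 0.018190737298025034
row [0.0342, 0.0002, 0.1093] [0.002, -0.003, 0.001] n>= 1.8319582290062466 0.018190737298025034
354 155
254 80
```

View pics/s7.png

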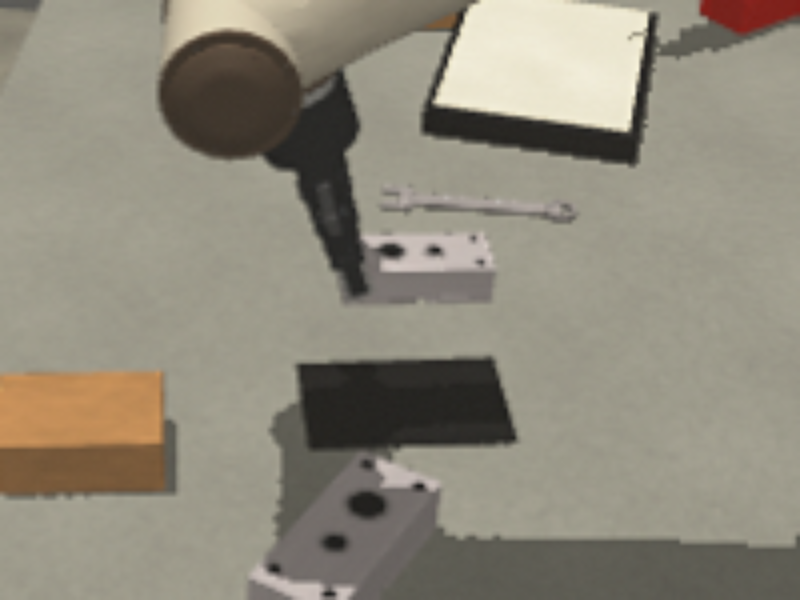

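The block is level above the mat: depth gives a flat top at z=153, crop (345-495, 235-300). Lowering it now.

```bash
python3 -m handwheel '[[0.006,0,0.02,0,0,0,-1],[0.014,0,0.046,0,0,0,-1],[0.021,0,0.069,0,0,0,-1],[0.027,0,0.087,0,0,0,-1],[0.031,0,0.098,0,0,0,-1],[0.032,0,0.103,0,0,0,-1],[0.033,0,0.105,0,0,0,-1],[0.0335,0,0.107,0,0,0,-1],[0.0335,0,0.107,0,0,0,-1]]'
python3 - <<'E'
from h import *
t=T();p,d=get_image('wrist')
print(px('wrist',[(320,290),(320,312),(320,326),(290,290),(350,290)],depth=d,tool=t))
E
```

```text
clock: 13.5
position: [586.1, -135.1, -11.3]
ee_rot: [0.983, 0.084, -0.162, 0.014]
contact_force: [0.7, 0.6, -4.2]
gripper_width: 48.9
grasp_force: 64.3
[[ 603.6 -133.7   40. ]
 [ 585.6 -136.8   39.4]
 [ 574.8 -138.6   40.3]
 [ 600.9 -120.5   39.7]
 [ 605.5 -147.    39.7]]
```

```bash
python3 -m handwheel '[[0.0003,-0.0008,0.001,0,0,0,-1],[0.0005,-0.0008,0.0015,0,0,0,-1],[0.0006,-0.0008,0.002,0,0,0,-1],[0.0006,-0.0008,0.002,0,0,0,-1]]'
```

```text
clock: 14.05
position: [586.1, -134.6, -12.2]
ee_rot: [0.983, 0.085, -0.162, 0.015]
contact_force: [-0.2, -0.4, 5.5]
gripper_width: 48.7
grasp_force: 65.5
```

It has touched down. Releasing and backing off along the tool axis.

```bash
python3 -m handwheel '[[0,0,0,0,0,0,-0.2],[0,0,0,0,0,0,0.3],[0,0,0,0,0,0,1],[0,0,0,0,0,0,1],[0,0,-0.01,0,0,0,1],[0,0,-0.04,0,0,0,1],[0,0,-0.09,0,0,0,1],[0,0,-0.14,0,0,0,1],[-0.1,0,-0.18,0,0.2,0,1],[-0.1,0,-0.18,0,0.33,0,1]]'
python3 - <<'E'
from h import *
t=T();p,d=get_image('wrist');np.save('t8.npy',t);np.save('w8.npy',d);cv2.imwrite('pics/w8.png',p)
E
```

```text
clock: 15.3
position: [550.1, -140.6, 188.4]
ee_rot: [0.996, 0.086, 0.003, 0.001]
contact_force: [0.9, -0.1, 1.4]
gripper_width: 85.5
grasp_force: 0.0
```

View pics/w8.png

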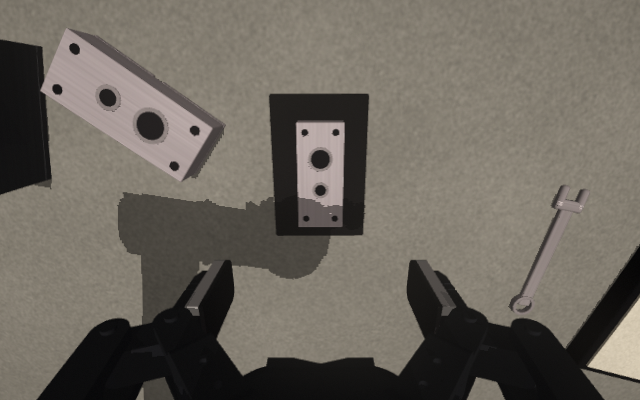

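The block lies flat on the mat, ports up. Block corners are at (297,121), (344,121), (343,227) and (298,227). Mat corners are at (269,94), (369,94), (364,235) and (277,235).

```bash
python3 - <<'E'
from h import *
t=np.load('t8.npy');d=np.load('w8.npy')
for P,z in(([(297,121),(344,121),(343,227),(298,227)],38),([(269,94),(369,94),(364,235),(277,235)],6)):
    q=px('wrist',P,z=z,tool=t);v=(q[0]+q[1]-q[2]-q[3])/2
    print(q.mean(0),np.linalg.norm(v),np.degrees(np.arctan2(v[1],v[0])))
print(px('wrist',[(303,130),(338,130),(335,210),(305,210)],depth=d,tool=t)[:,2])
print(read_state()['contact_force'])
E
```

```text
[ 551.425 -142.725   38.   ] 117.27661744781015 9.843833290203742
[ 552.275 -141.85     6.   ] 168.8098412415579 10.374669356754612
[39.3 39.  38.6 39.2]
[-7.58594558  0.17607011  0.58575042]
```

```bash
python3 -m handwheel '[[0,0,-0.02,0,0,0,1],[0,0,-0.02,0,0,0,1],[0,0,-0.02,0,0,0,1]]' && python3 -c "
from bench import job_done
print(job_done())"
```

```text
clock: 15.72
position: [549.0, -140.1, 208.0]
ee_rot: [0.996, 0.086, 0.001, 0.0]
contact_force: [-0.2, -0.4, 0.2]
gripper_width: 85.4
grasp_force: 0.0
the job is handed in; nothing more can be done
None
```

The job is handed in: the block was tipped, taken out by its raised end and laid flat, ports up, on the mat, about 1 mm off centre and 0.5° off its line; it took about 16 s, and the jar, carton and spanner were left alone.

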